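Drop mixing balls into a paint jar with a drop cup

ROBOT

A 6-joint arm with a two-finger parallel gripper is mounted at the origin on the work surface. World frame = base frame: x ahead of the robot, y to its left, z up, the work surface at z = 0. Lengths are in m, angles in rad, forces in N, time in s.
With the tool pointing down it reaches from about 0.275 to 1 m from the base axis. Payload 8.4 kg.
Tool frame: the origin (TCP) lies on the centre line of the jaws, within the pads' length; the fingertips stand 17 mm ahead of it and the grasp point (between the pads) lies 2 mm behind it (bot.tcp_to_tips is the z of the fingertips in the tool frame, in m); z points along the fingers, y is the line along which they close (so a half turn about z gives the same grasp; the last joint's range is limited). The gripper opens to 85 mm and grips with 20 to 120 N. Pads are 22 mm wide; open, the fingers measure 114 mm over their backs; the gripper's body (76 mm by 85 mm) begins 54 mm behind the grasp point. The pads swing forward as they close: fully open they stand 13 mm farther back than shut.
Start: joints at [1.135, 0.353, 1.633, -0, 1.155, -0.002], TCP at [0.263, 0.567, 0.248] pointing down, gripper open.
Joint ranges: [-2.63, 2.63], [-0.92, 2.1], [0.06, 2.66], [-1.3, 4.44], [0, 2.69], [-3.02, 3.02]. Speed limits (rad/s): [2.22, 2.22, 2.79, 3.14, 3.14, 3.14].

INTERFACE

Orientations are given as a unit quaternion [x, y, z, w].
In Python, from workcell import bot, hand, kinematics, get_obs, vision, hand_in gives the robot as it stands. The module is installed in compiled form; this text tells all that it offers. Calls block until the motion is done:
- bot.reach(position, orientation): joint-space move of the TCP to a pose.
- bot.servo_line(position, ori=None, velocity=0.15): straight line of the TCP; ori=None keeps the orientation; velocity is the mean speed in m/s.
- bot.goto_joints(angles): joint-space move.
- hand.move_gripper(opening, strength=None): finger opening in m; strength is the grip in N (None keeps the last); returns when the fingers have stopped.
- bot.dwell(seconds).
- kinematics.solve_ik(position, orientation): joint angles nearest the present ones, or None.
- get_obs(): the state.
- vision.read_camera(name): name is "scene" or "top" or "wrist"; returns a dict with "frame" (480x640x3 uint8, red, green, blue), "intrinsics" (3x3 intrinsics, pixels), "view" (4x4, takes a point from world to camera coordinates). Camera axes: x right, y down, z forward; pixel columns grow to the right and rows downward; lengths in m; the calibration is good to about 2 mm. A picture is of the moment at which its call begins. There is no depth.
A pose or a line that the arm cannot do raises bot.IKError and nothing moves.
- hand_in(): hands the job in; it is judged then, once.
The state is a dict: "time_s": time; "joint_pos": joint angles; "joint_vel": joint speeds; "joint_efforts": joint torques, N m; "position": TCP position; "orientation": TCP orientation; "wrist_force": force on the tool from outside, world axes, zero at the start; "ft_torque": the same for the moment, N m; "gripper_width": finger opening in m; "grip_force": force on a finger pad.
Only numpy, scipy, OpenCV 4.12 (cv2) and the standard library are available. Lean on these libraries where they do the work, as an engineer would, in place of code of your own. Each camera call takes 0.05 s, during which the arm holds its last target. There are 200 camera calls.

TASK

The covered paint jar still needs its mixing balls: lay its lid flat on the bench, knob up, then hold the drop cup upright in the jar's mouth and press its release tab on the rim, so that the hinged bottom opens and all three balls fall in. Stand the empty cup, bottom shut, back upright on its dark rubber coaster and put the lid squarely back on the jar, fully down. Do not tip or shift the jar, and do not push the other jar, the bottles or the brush pot about.

Things in the scene. Friction and masses are not known exactly. Their poses are not given: they have to be found in the camera images.
- covered_jar: the target: clear straight-sided round jar, the one with the lid on, loose on the bench, about 0.4 kg; outer diameter 72, height 80, wall 4, so the mouth is 64 wide; floor 5 thick. Origin: centre of its underside, z up
- jar_lid: white lid, about 0.06 kg, loose on the covered jar (lifts straight off): plug 58 diameter, 6 deep, hanging in the mouth, disc 80 diameter, 6 thick, above it, upright round knob 24 diameter, 12 to 48 above the origin. Origin: centre of the plug's underside, z up the knob: 74 above the bench on the jar, 0 when laid flat on the bench
- lid_knob (a point): point on the axis of the lid's knob, 33 above the lid's origin, the height to grip
- drop_cup: aluminium drop cup, about 0.18 kg with balls: tube 42 outer diameter, 56 high, a 12 wide bar across its open top (along y, 55 to 61 up) with a square knob 22 x 22, 61 to 105 up, faces square to the cup's x and y. Bottom: a flap hinged at the -x side, swinging down to 34 below the lower edge. Release tab on the +x side. Origin: centre of the lower edge, z up
- cup_knob (a point): point on the axis of the drop cup's square knob, 87 above the cup's origin, the height to grip
- tab_pad (a point): middle of the underside of the release tab: steel pad from 22 to 44 out along cup +x, 16 wide, 4 thick, 16 above the cup's lower edge unpressed. Lower the cup on the jar's axis: the tab meets the rim when the cup's lower edge is 16 below the rim, and is pressed as the cup goes further down
- release_tab (a joint): how far the tab is pressed up, 0 to 0.008 m, sprung: 4 N to start, 6 N fully pressed; springs back by itself when lifted
- flap (a joint): angle of the hinged bottom, 0 shut, 1.45 rad fully open; coupled to the tab, angle = 1.45 x press / 8 mm, so it shuts again when the tab is let go. The balls fall at about 3 to 6 mm of press
- coaster: fixed round dark rubber coaster, 100 diameter, 4 thick, on which the drop cup starts and must finally stand. Origin: centre of its underside, on the bench
- ball0_center (a point): centre of one of the three steel mixing balls, 14 diameter, 11.5 g, which start inside the drop cup on its flap
- ball1_center (a point): centre of one of the three steel mixing balls, 14 diameter, 11.5 g, which start inside the drop cup on its flap
- ball2_center (a point): centre of one of the three steel mixing balls, 14 diameter, 11.5 g, which start inside the drop cup on its flap
- open_jar: bystander: the same jar (72 diameter, 80 high) without a lid, its balls already in it. Origin: centre of its underside
- brush_pot: bystander: white pot of upright paint brushes, 76 diameter with the brushes, about 205 high. Origin: centre of its underside
- paint_bottle: bystander: white capped bottle near the coaster, 32 diameter, 105 high. Origin: centre of its underside
- thinner_bottle: bystander: amber capped bottle near the covered jar, 36 diameter, 120 high. Origin: centre of its underside
Things that resemble listed ones, but are neither listed nor needed, are in the scene too. Leave any blue look-alike of the drop_cup alone.

How it is judged:
By the outcome, as a careful person would: the job done as asked, in the order asked, and still so for the second after the job is handed in, with the robot touching nothing.
It also fails if it takes over 72 s, if anything falls off the work surface, if the arm or the gripper's body presses on something with over 40 N, if the wrist force passes 120 N, or if a joint passes its speed limit or range.

## Working session

There is one attempt and no reset: what is moved stays moved. The work goes in short steps, each a Python script; the robot and the scene stay as the last script left them, time stands still between calls to the robot, and variables do not carry over. Pictures are saved under pics/ and viewed, at most 10 in all, crops included, and the job is handed in when it is done.

```bash
mkdir -p pics
python3 - <<'E'
from workcell import *
import cv2,numpy as np
for n in ("scene","top"):
    r=vision.read_camera(n); cv2.imwrite(f"pics/{n}1.png",r["frame"][:,:,::-1]); print(n,r["intrinsics"].tolist(),np.round(r["view"],4).tolist())
o=get_obs();print(o)
E
```

```text
scene [[438.3740270390207, 0.0, 322.97842511177123], [0.0, 438.3740270390207, 236.34438339504237], [0.0, 0.0, 1.0]] [[-0.4888, 0.8724, 0.0021, 0.2656], [0.6822, 0.3837, -0.6224, -0.3162], [-0.5438, -0.3028, -0.7827, 1.245], [0.0, 0.0, 0.0, 1.0]]
top [[521.4762344835035, 0.0, 321.02877778980553], [0.0, 521.4762344835035, 242.28560514988155], [0.0, 0.0, 1.0]] [[0.0023, -0.9999, 0.0163, -0.0053], [-0.9849, -0.0051, -0.1733, 0.5614], [0.1733, -0.0156, -0.9847, 1.1128], [0.0, 0.0, 0.0, 1.0]]
{'time_s': 0.1, 'joint_pos': array([ 1.13457871e+00,  3.53606391e-01,  1.63406828e+00,  1.41498210e-06,
        1.15523157e+00, -2.39961978e-03]), 'joint_vel': array([ 0.00103653, -0.00129708, -0.00029893, -0.00090118,  0.00074232,
       -0.00181606]), 'joint_efforts': array([-6.51709015e-04, -6.06358123e+01, -3.42817140e+01, -2.08462611e-04,
        4.11581612e-03, -2.79147662e-05]), 'position': array([0.26253214, 0.56672181, 0.24761593]), 'orientation': array([ 2.15212317e-01,  9.76567062e-01, -6.40920355e-04, -1.43519998e-04]), 'wrist_force': array([-0.59564086, -0.44029813,  0.90534538]), 'ft_torque': array([ 0.00629431,  0.04170869, -0.01525784]), 'grip_force': 0.0, 'gripper_width': 0.08520974709287782}
```

View pics/scene1.png

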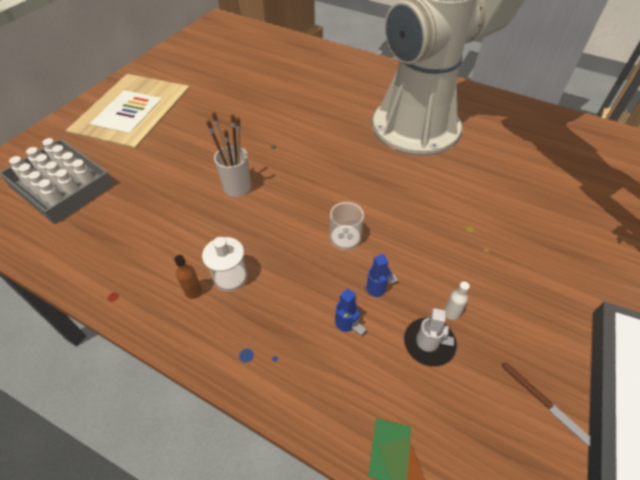

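View pics/top1.png

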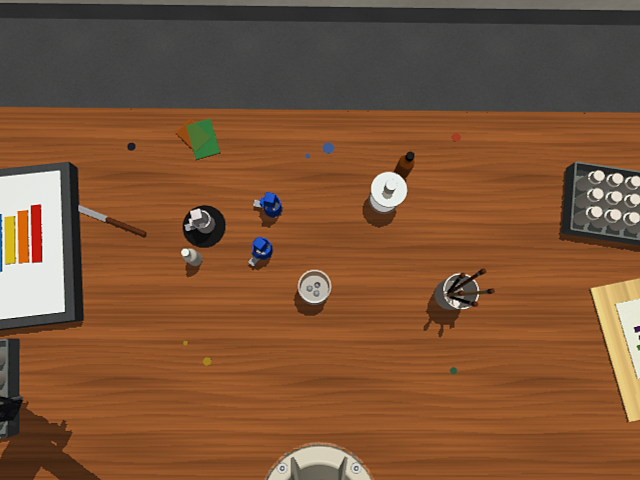

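The scene and top views agree. In top, the lid disc is at about (389,191) with the amber bottle at (405,162). The cup on its coaster is at about (202,222), with the white bottle at (191,257). I'll enlarge both areas.

Run:
```python
import cv2,numpy as np
t=cv2.imread("pics/top1.png");s=cv2.imread("pics/scene1.png")
def c(im,x,y):return cv2.resize(im[y:y+75,x:x+100],(400,300),interpolation=cv2.INTER_CUBIC)
cv2.imwrite("pics/c1.png",np.vstack([np.hstack([c(t,155,190),c(t,340,145)]),np.hstack([c(s,390,275),c(s,165,230)])]))
```

```text
(no output)
```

View pics/c1.png

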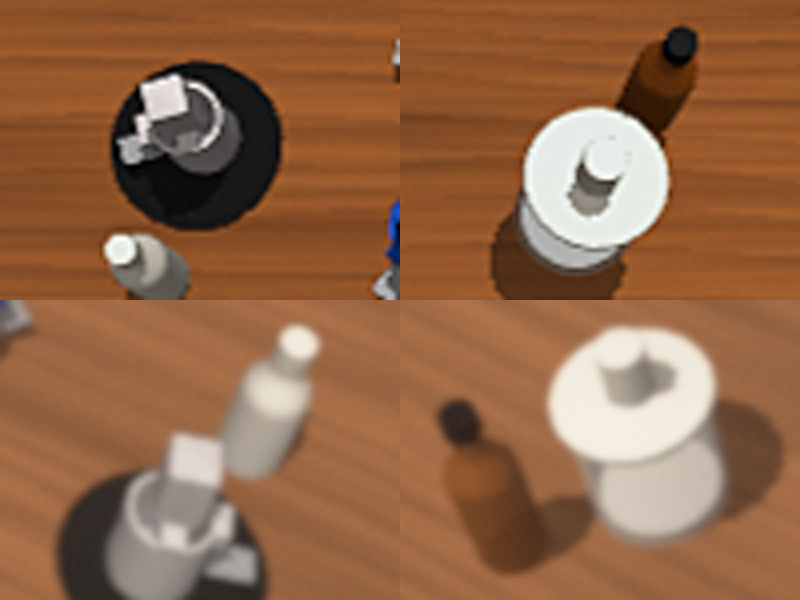

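The crops show the cup knob top at top-px (196,214), the coaster centre at (204,226.5) and the tab tip at about (187.5,227.5). The lid disc is at (389,189) and the knob top at (391,185). The caps are at (410,156) for amber and (185,252.5) for white.

```bash
cat > h.py <<'E'
from workcell import *
import cv2,numpy as np
def back(r,u,v,z):
    K,V=r["intrinsics"],r["view"]; R,t=V[:3,:3],V[:3,3]
    d=R.T@np.linalg.inv(K)@[u,v,1]; c=-R.T@t
    return c+d*(z-c[2])/d[2]
def proj(r,p):
    q=r["intrinsics"]@(r["view"]@[*p,1])[:3]; return q[:2]/q[2]
def snap(n,name):
    r=vision.read_camera(n); cv2.imwrite(f"pics/{name}.png",r["frame"][:,:,::-1]); return r
def quat(yaw): # tool down, tool y-axis at angle yaw (mod pi) from world y: 
    from scipy.spatial.transform import Rotation as R
    return (R.from_euler('z',yaw)*R.from_euler('x',np.pi)).as_quat()
E
python3 - <<'E'
from h import *
r=vision.read_camera("top");s=vision.read_camera("scene")
C=lambda x0,y0,u,v:(x0+u/4-.4,y0+v/4-.4)
P={}
for n,x0,y0,u,v,z in [("cupknob",155,190,165,97,.109),("coaster",155,190,196,146,.004),("tabtip",155,190,130,150,.024),("k1",155,190,141,84,.109),("k2",155,190,181,74,.109),("k3",155,190,187,110,.109),("k4",155,190,149,120,.109),("white",155,190,121,250,.105),("lid",340,145,196,177,.086),("lidknob",340,145,205,160,.122),("amber",340,145,281,45,.12)]:
    P[n]=back(r,*C(x0,y0,u,v),z);print(n,P[n].round(4))
for n,x0,y0,u,v,z in [("cupknob",390,275,195,158,.109),("tab",390,275,232,263,.024),("white",390,275,299,47,.105),("lid",165,230,232,95,.086),("lidknob",165,230,221,47,.122),("amber",165,230,60,115,.12)]:
    print("S",n,back(s,*C(x0,y0,u,v),z).round(4))
for n,u,v,z in [("blue1",270,200,.1),("blue2",263,243,.1),("openjar",314,284,.08),("brush",458,290,.1)]: print(n,back(r,u,v,z).round(3))
print(get_obs()["time_s"])
E
```

```text
cupknob [0.6108 0.2637 0.109 ]
coaster [0.6061 0.2687 0.004 ]
tabtip [0.5994 0.3018 0.024 ]
k1 [0.6178 0.2768 0.109 ]
k2 [0.6234 0.2558 0.109 ]
k3 [0.6038 0.2518 0.109 ]
k4 [0.5983 0.2716 0.109 ]
white [0.5291 0.2841 0.105 ]
lid [ 0.6751 -0.151   0.086 ]
lidknob [ 0.6742 -0.1506  0.122 ]
amber [ 0.7394 -0.1934  0.12  ]
S cupknob [0.6097 0.2627 0.109 ]
S tab [0.6006 0.296  0.024 ]
S white [0.5312 0.2842 0.105 ]
S lid [ 0.6755 -0.1509  0.086 ]
S lidknob [ 0.6735 -0.1509  0.122 ]
S amber [ 0.7404 -0.1923  0.12  ]
blue1 [0.644 0.108 0.1  ]
blue2 [0.55  0.121 0.1  ]
openjar [0.465 0.012 0.08 ]
brush [ 0.452 -0.291  0.1  ]
0.2
```

Run:
```python
from h import *
hand.move_gripper(.05,30)
q=quat(np.radians(147))
bot.reach([.6745,-.151,.20],q)
o=get_obs();print(o["time_s"],o["position"],o["joint_pos"].round(2),o["wrist_force"])
r=snap("wrist","w1")
for p in [(.6745,-.151,.122),(.6745,-.151,.086)]: print(proj(r,p))
```

```text
3.5583 [ 0.67469178 -0.15009632  0.20009499] [-0.22  0.5   1.52  0.    1.12 -1.22] [-0.09154806  0.70162508  0.22152509]
[318.08526976 258.22075314]
[318.20906766 239.43857527]
```

View pics/w1.png

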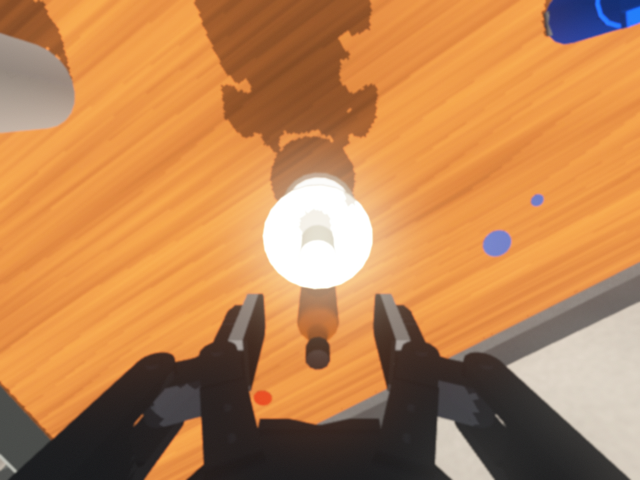

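The wrist view shows the lid disc centred at about (318,238), against a prediction of (318.2,239.4). The estimate holds, so I'll take the lid and lay it down.

Run:
```python
from h import *
q=quat(np.radians(147)); P=lambda m:print(m,get_obs()["time_s"],get_obs()["position"].round(4),get_obs()["gripper_width"].round(4),get_obs()["wrist_force"].round(2))
bot.servo_line([.6745,-.151,.106],q,.12);P("down")
hand.move_gripper(0.0,30);P("grip")
bot.servo_line([.6745,-.151,.15],q,.08);P("lift")
bot.servo_line([.60,-.03,.12],q,.2)
bot.servo_line([.60,-.03,.040],q,.12)
bot.servo_line([.60,-.03,.0325],q,.03);P("low")
```

```text
Traceback (most recent call last):
AttributeError: 'float' object has no attribute 'round'
```

```bash
cat >> h.py <<'E'
def P(m):
    o=get_obs();print(m,round(o["time_s"],2),o["position"].round(4),round(float(o["gripper_width"]),4),round(float(o["grip_force"]),1),o["wrist_force"].round(2))
E
python3 - <<'E'
from h import *
q=quat(np.radians(147))
P("down")
hand.move_gripper(0.0,30);P("grip")
bot.servo_line([.6745,-.151,.15],q,.08);P("lift")
bot.servo_line([.60,-.03,.12],q,.2)
bot.servo_line([.60,-.03,.040],q,.12)
bot.servo_line([.60,-.03,.0325],q,.03);P("low")
snap("scene","s2");snap("top","t2")
s=cv2.imread("pics/s2.png");t=cv2.imread("pics/t2.png")
c=lambda im,x,y:cv2.resize(im[y:y+150,x:x+100],(400,600),interpolation=cv2.INTER_CUBIC)
cv2.imwrite("pics/c2.png",np.hstack([c(s,230,150),c(t,330,150)]))
E
```

```text
down 4.54 [ 0.6751 -0.1512  0.1068] 0.0501 0.0 [0.07 0.42 0.21]
grip 4.89 [ 0.6751 -0.1512  0.1071] 0.0236 29.5 [-1.53 -1.16  6.19]
lift 5.59 [ 0.6743 -0.151   0.15  ] 0.0229 29.4 [-0.26 -0.81 -1.23]
low 7.68 [ 0.6007 -0.03    0.0331] 0.0232 29.6 [-0.14 -0.57  4.57]
```

View pics/c2.png

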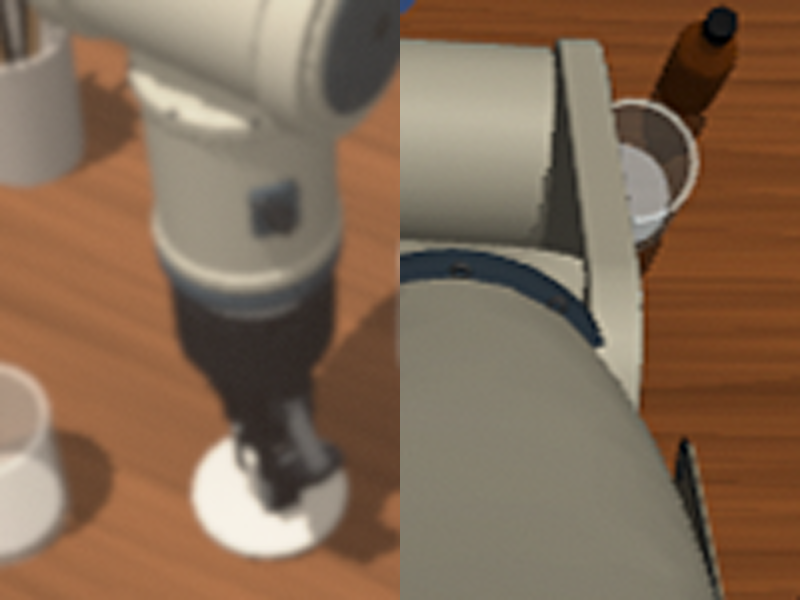

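Lid is on the bench: contact is felt at the expected height and the disc lies flat at scene (297,275). Next I'll release it and look at the cup from close.

Run:
```python
from h import *
hand.move_gripper(.05);P("open")
bot.servo_line([.60,-.03,.20],None,.2)
q=quat(np.radians(195))
bot.reach([.61,.263,.21],q);P("above")
bot.dwell(.2)
r=snap("wrist","w2")
for p in [(.61,.263,.109),(.606,.2687,.004),(.60,.3,.024)]: print(proj(r,p).round(1))
```

```text
open 8.16 [ 0.5998 -0.03    0.0323] 0.0502 0.0 [-0.43  0.42 -0.2 ]
above 10.28 [0.61   0.2618 0.2095] 0.05 0.0 [ 0.22 -0.41 -1.28]
[321.1 245.4]
[327.2 206. ]
[361.9 213.4]
```

View pics/w2.png

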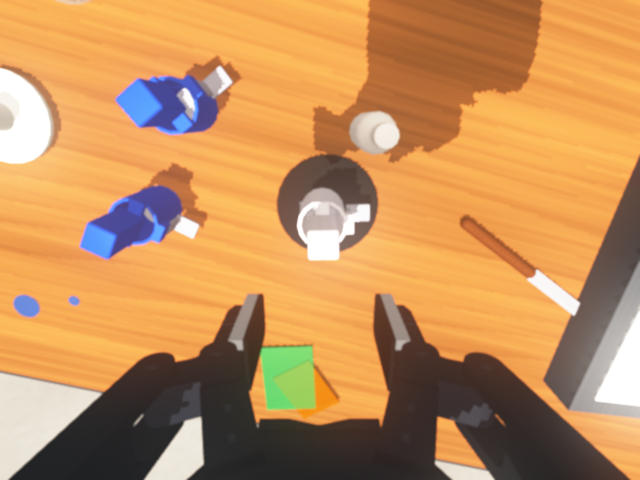

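Knob top is at about (323,245), tab at (360,213), nearly square to the image; I'll refine the angle with a quick min-area rectangle.

Run:
```python
from h import *
r=vision.read_camera("wrist")
im=r["frame"]; cv2.imwrite("pics/cr.png",cv2.resize(im[185:270,280:380][:,:,::-1],None,fx=7,fy=7,interpolation=cv2.INTER_CUBIC))
m=(im.min(2)>235).astype(np.uint8); m[:228]=0; m[:, :300]=0;m[:,345:]=0;m[270:]=0
print(cv2.minAreaRect(cv2.findNonZero(m)))
for x in ((323,245),): print(back(r,*x,.109))
```

```text
((322.0, 243.5), (31.0, 44.0), 90.0)
[0.6093728  0.26440451 0.109     ]
```

View pics/cr.png

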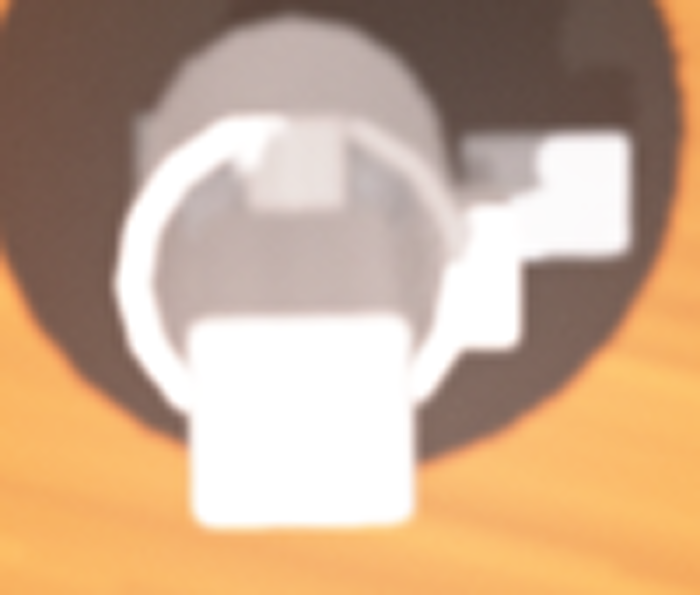

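Run:
```python
from h import *
q=quat(np.radians(195)); c=[.6095,.264]
bot.servo_line([*c,.15],q,.15)
bot.servo_line([*c,.0895],q,.08);P("down")
hand.move_gripper(0.0,60);P("grip")
bot.servo_line([*c,.10],q,.04)
bot.servo_line([*c,.222],q,.2);P("lift")
q2=quat(np.radians(160))
bot.servo_line([.6745,-.151,.222],q2,.22);P("over"); bot.dwell(.3);P("over")
r=snap("scene","s3"); snap("top","t3")
s=cv2.imread("pics/s3.png");cv2.imwrite("pics/c3.png",cv2.resize(s[120:320,130:330],(600,600),interpolation=cv2.INTER_CUBIC))
z=get_obs()["position"][2]-.0855
for p in [(.6745,-.151,z),(.6745,-.151,z+.056),(.6745,-.151,.08),(.6745,-.151,0)]: print(((proj(r,p)-[130,120])*3).round())
```

```text
down 12.03 [0.6098 0.2641 0.0898] 0.05 0.0 [ 0.15 -0.29 -0.12]
grip 12.39 [0.61   0.2642 0.0902] 0.0216 59.0 [-0.07  0.28  3.94]
lift 13.57 [0.6088 0.2637 0.2208] 0.0213 58.6 [ 0.03  0.55 -2.91]
over 15.62 [ 0.6745 -0.15    0.222 ] 0.0212 58.6 [-0.95  0.6  -1.78]
over 15.93 [ 0.6745 -0.1506  0.222 ] 0.0215 58.6 [-0.38  0.27 -0.8 ]
[264. 351.]
[247. 292.]
[280. 404.]
[300. 471.]
```

View pics/c3.png

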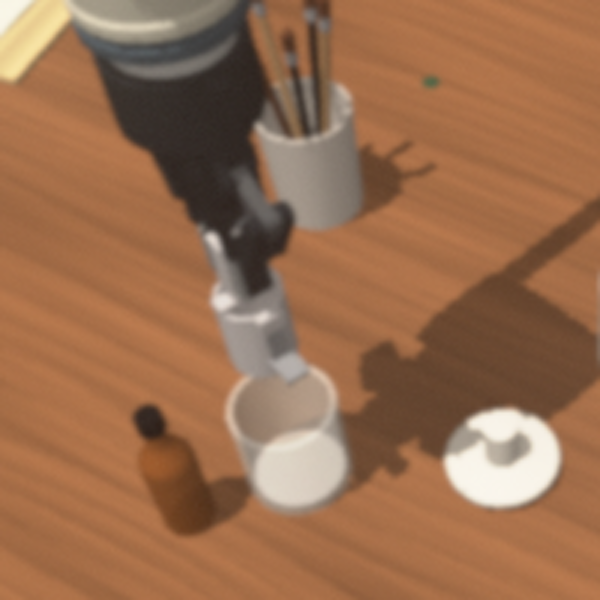

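Cup hangs upright over the jar, tab pointing to the right-front; the jar rim is centred at crop (282,412), as predicted. I'll lower and press in steps, watching the force.

Run:
```python
from h import *
q=quat(np.radians(160)); c=[.6745,-.151]
bot.servo_line([*c,.165],q,.12); bot.servo_line([*c,.152],q,.05);bot.dwell(.2);P("pre")
for z in (.1495,.147,.1445,.143):
    bot.servo_line([*c,z],q,.02); bot.dwell(.15); P(z)
bot.dwell(.5);P("hold")
snap("top","t4");r=snap("scene","s4")
s=cv2.imread("pics/s4.png");cv2.imwrite("pics/c4.png",cv2.resize(s[200:310,170:280],(600,600),interpolation=cv2.INTER_CUBIC))
```

```text
pre 17.26 [ 0.6747 -0.151   0.1523] 0.0212 58.6 [ 0.85 -0.17 -1.64]
0.1495 17.68 [ 0.6748 -0.1511  0.1499] 0.0212 58.8 [ 0.36 -0.2   1.42]
0.147 18.11 [ 0.6746 -0.151   0.147 ] 0.0214 58.9 [ 1.26 -0.03  1.67]
0.1445 18.53 [ 0.6746 -0.151   0.1447] 0.0211 59.2 [ 1.47 -1.21  3.9 ]
0.143 18.93 [ 0.6746 -0.151   0.1431] 0.0216 59.3 [1.77 0.03 4.41]
hold 19.43 [ 0.6746 -0.151   0.143 ] 0.0207 59.3 [ 1.58 -0.6   4.28]
```

View pics/c4.png

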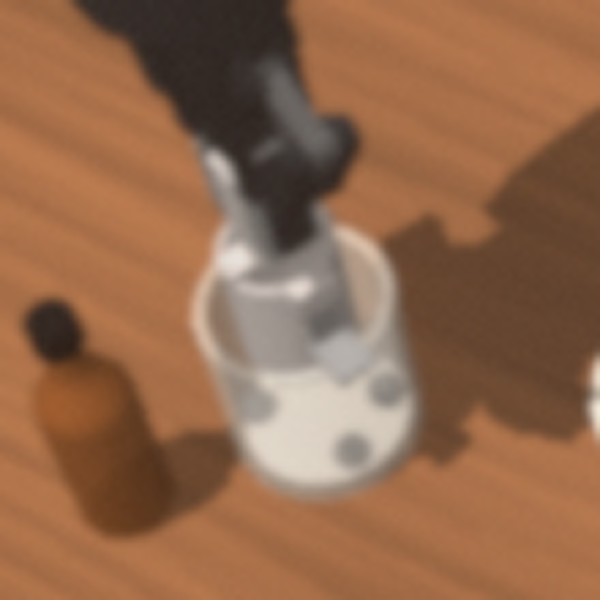

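All three balls lie on the jar floor, at crop (255,400), (352,452) and (388,388). The jar hasn't moved. Now I'll return the cup.

Run:
```python
from h import *
q2=quat(np.radians(160)); c=[.6745,-.151]
bot.servo_line([*c,.155],q2,.04); bot.servo_line([*c,.222],q2,.15)
q=quat(np.radians(195)); d=[.608,.2655]
bot.servo_line([*d,.222],q,.25)
bot.servo_line([*d,.105],q,.15); bot.dwell(.2);P("pre")
for z in (.096,.0925,.091,.090,.089):
    bot.servo_line([*d,z],q,.03); bot.dwell(.1); P(z)
    if get_obs()["wrist_force"][2]>2.5: break
hand.move_gripper(.045);P("open")
bot.servo_line([*d,.20],q,.15);P("up")
bot.dwell(.2)
r=snap("wrist","w5");t=snap("top","t5")
s=cv2.imread("pics/w5.png");cv2.imwrite("pics/c5.png",cv2.resize(s[110:290,0:400],None,fx=2,fy=2))
# lid on bench, knob top
```

```text
pre 23.55 [0.6086 0.2657 0.1061] 0.0215 58.6 [-0.2  -0.32 -0.95]
0.096 24.1 [0.608  0.2655 0.096 ] 0.0215 58.6 [ 0.02 -0.39 -0.89]
0.0925 24.47 [0.608  0.2655 0.0925] 0.0214 58.6 [-0.62 -0.76 -1.27]
0.091 24.82 [0.608  0.2655 0.091 ] 0.0214 58.6 [-0.11  0.52 -1.62]
0.09 25.17 [0.6082 0.2656 0.0903] 0.0215 58.9 [-0.69 -0.54  2.51]
open 25.52 [0.6079 0.2655 0.0899] 0.0454 0.0 [-0.23  0.14  0.23]
up 26.4 [0.6074 0.2652 0.1991] 0.0449 0.0 [ 0.57 -0.26 -0.2 ]
```

View pics/c5.png

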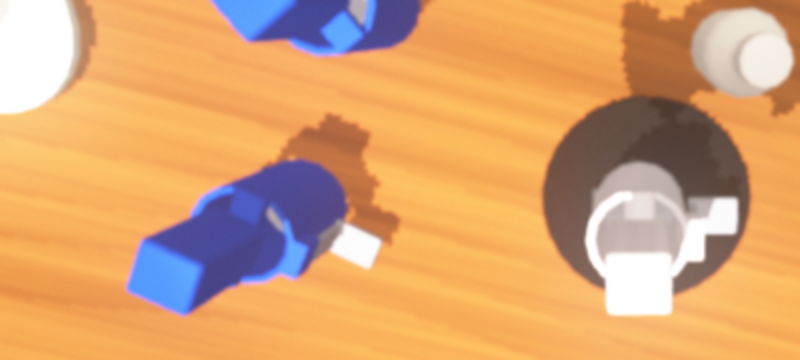

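Cup stands upright on the coaster, with the bottom shut and the tab out. My picture budget is used up, so I'll locate the jar rim and the lid numerically in the top and scene views.

```bash
cat > fit.py <<'E'
from h import *
def edge(f):
    g=cv2.GaussianBlur(cv2.cvtColor(f,cv2.COLOR_RGB2GRAY).astype(np.float32),(0,0),1.0)
    return np.hypot(cv2.Sobel(g,5,1,0),cv2.Sobel(g,5,0,1))
def fit(rs,guess,circ,span=.008):
    th=np.linspace(0,2*np.pi,120,endpoint=False); es=[edge(r["frame"]) for r in rs]; out=[]
    for r,e in zip(rs,es):
        best=(-1,)
        for x in np.arange(-span,span+1e-6,.0005):
            for y in np.arange(-span,span+1e-6,.0005):
                v=0
                for rad,z in circ:
                    X=np.c_[guess[0]+x+rad*np.cos(th),guess[1]+y+rad*np.sin(th),np.full(120,z),np.ones(120)]
                    q=r["intrinsics"]@(r["view"]@X.T)[:3]; q=(q[:2]/q[2]).astype(np.float32)
                    v+=cv2.remap(e,q[0][None],q[1][None],1).mean()
                if v>best[0]: best=(v,guess[0]+x,guess[1]+y)
        out.append(np.round(best,4).tolist())
    return out
E
python3 - <<'E'
from fit import *
rs=[vision.read_camera("top"),vision.read_camera("scene")]
print("rim",fit(rs,(.6745,-.151),[(.036,.08)]), fit(rs,(.6745,-.151),[(.036,.08),(.032,.08)]))
print("base",fit(rs,(.6745,-.151),[(.036,.0)]))
print("lid",fit(rs,(.60,-.03),[(.040,.012)]))
print("open",fit(rs,(.465,.012),[(.036,.08)]))
E
```

```text
rim [[162.8488, 0.6755, -0.1505], [90.152, 0.672, -0.1535]] [[274.6819, 0.675, -0.1505], [171.5122, 0.67, -0.154]]
base [[121.1778, 0.6805, -0.148], [98.229, 0.67, -0.1565]]
lid [[376.0162, 0.601, -0.0295], [250.64, 0.6005, -0.0305]]
open [[216.8091, 0.462, 0.012], [86.9158, 0.4575, 0.0095]]
```

Run:
```python
from fit import *
bot.reach([.6745,-.151,.2],quat(np.radians(147))); bot.dwell(.3)
rs=[vision.read_camera("wrist")]
print(fit(rs,(.6745,-.151),[(.036,.08)]),fit(rs,(.6745,-.151),[(.032,.08)]),fit(rs,(.6745,-.151),[(.036,.08),(.032,.08)]))
P("o")
bot.reach([.60,-.03,.12],quat(np.radians(147))); bot.dwell(.3)
rs=[vision.read_camera("wrist")]
print("lid",fit(rs,(.60,-.03),[(.040,.012)]))
P("o")
```

```text
[[147.1633, 0.6735, -0.1505]] [[111.9865, 0.6735, -0.1505]] [[259.1497, 0.6735, -0.1505]]
o 28.71 [ 0.6746 -0.1504  0.2   ] 0.0447 0.0 [ 1.02 -0.28  0.16]
lid [[198.6159, 0.5995, -0.03]]
o 29.75 [ 0.6006 -0.0307  0.1204] 0.0449 0.0 [-0.65  0.02  0.02]
```

Run:
```python
from h import *
q=quat(np.radians(147)); l=[.60,-.03]; c=[.674,-.1507]
bot.servo_line([*l,.0325],q,.1)
hand.move_gripper(0.0,30);P("grip")
bot.servo_line([*l,.09],q,.1); bot.servo_line([*l,.15],q,.2)
bot.servo_line([*c,.15],q,.2); bot.servo_line([*c,.118],q,.08); bot.dwell(.3);P("pre")
for z in (.1155,.114,.112,.110,.1085,.1075,.1065,.1058):
    bot.servo_line([*c,z],q,.03); bot.dwell(.15); P(z)
    if get_obs()["wrist_force"][2]>3: break
```

```text
grip 31.09 [ 0.6005 -0.03    0.0333] 0.023 29.3 [-1.15  0.36  6.61]
pre 33.98 [ 0.6743 -0.1508  0.1185] 0.0234 29.4 [ 0.08 -0.01  0.05]
0.1155 34.38 [ 0.674  -0.1507  0.1155] 0.0233 29.4 [-0.9  -0.02  0.03]
0.114 34.77 [ 0.674  -0.1507  0.114 ] 0.0231 29.4 [-0.24  0.83 -1.04]
0.112 35.17 [ 0.674  -0.1507  0.112 ] 0.023 29.4 [-0.4   0.6  -0.79]
0.11 35.58 [ 0.674  -0.1507  0.11  ] 0.0231 29.4 [-0.41 -0.55 -0.  ]
0.1085 35.98 [ 0.674  -0.1507  0.1085] 0.0232 29.4 [-0.32  0.59 -1.23]
0.1075 36.38 [ 0.674  -0.1507  0.1075] 0.0233 29.4 [-0.33  0.53 -0.33]
0.1065 36.77 [ 0.6741 -0.1507  0.1074] 0.0231 30.0 [-3.08  0.9   5.91]
```

It seated at the expected height with no side force. I'll release, retreat and verify numerically.

Run:
```python
from fit import *
hand.move_gripper(.05);P("open")
bot.servo_line([.674,-.1507,.2],None,.15); bot.dwell(.3)
r=vision.read_camera("wrist")
print("lid wrist",fit([r],(.6745,-.151),[(.04,.086)]))
bot.reach([.42,-.1,.35],quat(np.radians(147)))
rs=[vision.read_camera("top"),vision.read_camera("scene")]
print("lid",fit(rs,(.6745,-.151),[(.04,.086)]))
# image change vs. first pictures at bystanders and lid
t=cv2.imread("pics/top1.png").astype(int);n=rs[0]["frame"][:,:,::-1].astype(int)
s=cv2.imread("pics/scene1.png").astype(int);m=rs[1]["frame"][:,:,::-1].astype(int)
for nm,a,b,W in [("top",t,n,{"lid":(389,191),"amber":(406,163),"white":(191,257),"cup":(203,222),"open":(314,287),"b1":(268,205),"b2":(262,250),"brush":(458,290)}),("scene",s,m,{"lid":(225,262),"amber":(187,278),"white":(457,300),"cup":(432,335),"open":(347,225),"brush":(233,165)})]:
    print(nm,{k:round(float(np.abs(a-b)[v-18:v+18,u-16:u+16].mean()),1) for k,(u,v) in W.items()})
P("end")
```

```text
open 37.15 [ 0.674  -0.1507  0.1064] 0.0501 0.0 [-0.32  0.19 -0.4 ]
lid wrist [[130.3138, 0.6735, -0.151]]
lid [[346.0517, 0.6745, -0.15], [214.3164, 0.6735, -0.1515]]
top {'lid': 11.8, 'amber': 5.9, 'white': 5.2, 'cup': 15.3, 'open': 7.8, 'b1': 4.8, 'b2': 4.9, 'brush': 96.2}
scene {'lid': 5.8, 'amber': 1.7, 'white': 3.1, 'cup': 8.6, 'open': 2.5, 'brush': 2.0}
end 39.52 [ 0.4208 -0.1002  0.3494] 0.0499 0.0 [-0.13  0.26  0.02]
```

```bash
python3 -c "
from workcell import *
print(hand_in())"
```

```text
the job is handed in; nothing more can be done
None
```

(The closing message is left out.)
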